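Tip the egg pan and scoop a portion onto the scale

ROBOT

A 6-joint arm with a two-finger parallel gripper is mounted at the origin on the work surface. World frame = base frame: x ahead of the robot, y to its left, z up, the work surface at z = 0. Lengths are in mm, angles in rad, forces in N, time in s.
With the tool pointing down it reaches from about 350 to 875 mm from the base axis. Payload 15.5 kg.
Tool frame: the origin (TCP) lies at the very end of the fingers, on their centre line; the grasp point (between the pads) lies 19 mm behind it; z points along the fingers, y is the line along which they close (so a half turn about z gives the same grasp; the last joint's range is limited). The gripper opens to 85 mm and grips with 20 to 120 N. Pads are 22 mm wide; open, the fingers measure 114 mm over their backs; the gripper's body (76 mm by 85 mm) begins 54 mm behind the grasp point. The pads swing forward as they close: fully open they stand 13 mm farther back than shut.
Start: joints at [-1.23, 0.494, 1.345, -0, 1.302, -0.096], TCP at [264.403, -566.32, 231.277] pointing down, gripper open.
Joint ranges: [-2.91, 2.91], [-0.82, 2.16], [0.22, 2.67], [-1.22, 4.37], [0.12, 2.79], [-3.08, 3.08]. Speed limits (rad/s): [1.89, 1.89, 2.57, 3.01, 3.01, 3.01].

INTERFACE

Orientations are given as a rotation vector (axis times angle).
In Python, from rig import read_state, cams, r gives the robot as it stands. The module is installed in compiled form; this text tells all that it offers.
- The arm moves only by the tool send_rows, never from a script. Its argument "increments" is a list of rows, each an object of numbers: "rx", "ry", "rz": the turn, a rotation vector about the tool's x, y, z in rad; "dx", "dy", "dz": the shift along the tool's x, y, z in m; "claw": the closure, from 0 (fully open) to 1 (shut). In form: [{"rx": .., "ry": .., "rz": .., "dx": .., "dy": .., "dz": .., "claw": ..}, ...]. A call has 1 to 12 rows; each row is the pose to reach, as a shift and turn from the pose commanded when the call began, along the tool's axes at that moment; what a row does not reach only later rows make up. A row lasts 1/10 s, in which the tool goes at most 50 mm and 8.59 degrees, less where a joint would pass 70% of its speed; a pose out of reach is approached as far as the arm can. A call with a gripper value outside its range is refused whole. The fingers move at their own pace and stop on an object; "force" is the grip in N (left out, the last holds). Time passes only in rows, so rows that repeat a pose let the fingers close. It gives the time, the measured TCP pose, the force, the opening and the grip force at its end, in the units of the state.
- read_state(): the state, without advancing time (a new reading comes with each control period).
- cams.camera(name): name is "scene" or "top"; returns a dict with "pixels" (480x640x3 uint8, blue, green, red), "fovy" (degrees; the focal length in pixels is half the picture's height over the tangent of half this angle, whatever the lens; pixels are square), "cx", "cy" (the principal point, pixels), "extrinsics" (4x4, takes a point from camera to world coordinates). Camera axes: x right, y up, looking along -z (the intrinsics and any distortion apply to the point x, -y, -z); pixel columns grow to the right and rows downward; lengths in mm; the calibration is good to about 2 mm. A picture is of the moment at which its call begins. There is no depth.
- r.hand_in(): hands the job in; it is judged then, once.
The state is a dict: "time": time; "qpos": joint angles; "qd": joint speeds; "joint_efforts": joint torques, N m; "eef_pos": TCP position; "eef_rot": TCP orientation; "contact_force": force on the tool from outside, world axes, zero at the start; "torque": the same for the moment, N m; "grip_width": finger opening in mm; "gripper_force": force on a finger pad.
Only numpy, scipy, OpenCV 4.12 (cv2) and the standard library are available. Lean on these libraries where they do the work, as an engineer would, in place of code of your own. Each camera call takes 0.05 s, during which the arm holds its last target. There are 200 camera calls.

TASK

Tip the hinged pan up by its handle, some 20 degrees, so that all the eggs roll and slide together at its low end, and leave it tipped (its stiff hinge keeps it there). Then take the scoop by its grip, gather at least four of the five eggs from the pan in it, and set the scoop with the eggs in it gently and level on the middle of the scale. Touch the eggs only with the scoop, drop none, and leave the bowl and the jar alone.

Things in the scene. Friction and masses are not known exactly. Their poses are not given: they have to be found in the camera images.
- stand: fixed grey base plate (300 x 190 mm) of the tipping pan. Origin: centre of its underside, on the table. Its x axis runs from the pan's handle end to the pan's hinge end, z up. The hinge axis is parallel to y, at x = +140 mm, 30 mm above the table.
- tray (a joint): tilt of the pan about its hinge, rad: 0 = level as at the start, grows as the handle end is raised, stops at 0.6. The stiff hinge has friction of about 2.5 N m: it takes some 10 to 14 N up at the handle to raise it, it stays where it is left, but a downward push of more than about 10 N in the middle of the pan lowers it again.
- tray_low (a point): top of the pan's floor at the foot of its low-end (hinge) wall, midway across, 5 mm before (x) and 5 mm above (z) the hinge axis. x along the floor towards that wall, y across, z out of the floor. Bare-steel pan, inside 270 mm long (x -270 to 0) and 178 mm wide; low-end wall leans inward like a hood, 14 degrees, 80 mm high; side walls 54 mm, handle-end edge 5 mm, all 4 mm thick.
- tray_handle (a point): grip point of the pan's handle, same axes as tray_low: a straight black bar along x, 18 mm wide (y), 20 mm high (z), sticking out 66 mm beyond the handle end. The point is at its mid width and height, about 25 mm in from its free end, 315 mm from the tray_low point in x (and 3 mm below it in z), 32 mm above the table at the start.
- scoop: loose steel scoop, 0.28 kg. Origin: centre of its flat underside; x points out of its mouth, z up. 150 mm long (x -75 to 75), 164 mm wide. Walls: back 55 mm high, sides 52 mm, sloping from x = -45 down to 4 mm at the lip. The front 16 mm of its floor is a ramp from the lip (2 mm thick) up to 6 mm; behind this ridge the floor is 3 mm thick, which keeps eggs in up to 25 degrees mouth-down. A grip bar runs over the top along x.
- scoop_grip (a point): grip point on the scoop's grip bar, same axes as the scoop, 15 mm behind (x = -15 mm) and 105 mm above (z) its origin. The bar is 18 mm wide (y), 22 mm high (z) and runs from x = -87 to +25 mm in the scoop's frame; a post at the back joins it to the back wall.
- scoop_lip (a point): middle of the scoop's front lip, at the underside: x = +75 mm, z = 0 in the scoop's frame.
- scale: fixed black bench scale with a square steel platform. Origin: centre of its underside on the table, z up, its dark display at -x. Nothing stands above the platform.
- scale_top (a point): centre of the scale's platform, at its top face, 65 mm above the table. The platform is 220 x 220 mm.
- egg0: boiled hen's egg in its brown shell, 60 mm long (its own x), 44 mm thick, 60 g, wet and slippery: rolls freely, and slides endways on well tipped steel. Origin: its centre. Five alike lie in the pan at the start.
- egg1: boiled hen's egg in its brown shell, 60 mm long (its own x), 44 mm thick, 60 g, wet and slippery: rolls freely, and slides endways on well tipped steel. Origin: its centre. Five alike lie in the pan at the start.
- egg2: boiled hen's egg in its brown shell, 60 mm long (its own x), 44 mm thick, 60 g, wet and slippery: rolls freely, and slides endways on well tipped steel. Origin: its centre. Five alike lie in the pan at the start.
- egg3: boiled hen's egg in its brown shell, 60 mm long (its own x), 44 mm thick, 60 g, wet and slippery: rolls freely, and slides endways on well tipped steel. Origin: its centre. Five alike lie in the pan at the start.
- egg4: boiled hen's egg in its brown shell, 60 mm long (its own x), 44 mm thick, 60 g, wet and slippery: rolls freely, and slides endways on well tipped steel. Origin: its centre. Five alike lie in the pan at the start.
- bowl: bystander: steel bowl, 120 mm across, 55 mm high. Origin: centre of its underside.
- jar: bystander: glass jar, 70 mm across, 100 mm high. Origin: centre of its underside.
Things that resemble listed ones, but are neither listed nor needed, are in the scene too. What is shaped like the scoop but green or purple is not meant. What is shaped like the egg0 but red is not meant.

How it is judged:
By the outcome, as a careful person would: the job done as asked, in the order asked, and still so for the second after the job is handed in, with the robot touching nothing.
It also fails if it takes over 72 s, if anything falls off the work surface, if the arm or the gripper's body presses on something with over 40 N, if the wrist force passes 120 N, or if a joint passes its speed limit or range.

## Working session

There is one attempt and no reset: what is moved stays moved. The work goes in short steps, Python scripts to look and compute and a tool call to move; the robot and the scene stay as the last step left them, time stands still between calls to the robot, and variables do not carry over. Pictures are saved under pics/ and viewed, at most 10 in all, crops included, and the job is handed in when it is done.

Besides the shell and the picture viewer there is one more tool, called by a JSON object that holds its "api" and its "payload", one argument or row to a line. send_rows: Moves the arm, as the interface text tells. Its arguments: {"type":"object","properties":{"increments":{"type":"array"},"force":{"type":"number"}},"required":["increments"]}

```bash
mkdir -p pics; cat > h.py <<'E'
import numpy as np, cv2
from rig import read_state, cams, r
from scipy.spatial.transform import Rotation as R
def shot(n,f=None):
    c=cams.camera(n)
    if f: cv2.imwrite('pics/'+f,c['pixels'])
    return c
def K(c):
    f=240/np.tan(np.radians(c['fovy'])/2); return f
def ray(c,u,v):
    f=K(c); d=np.array([(u-c['cx'])/f,-(v-c['cy'])/f,-1.]); E=np.array(c['extrinsics'])
    return E[:3,3],E[:3,:3]@d
def plane(c,u,v,z):
    o,d=ray(c,u,v); return o+d*(z-o[2])/d[2]
def proj(c,p):
    E=np.array(c['extrinsics']); q=E[:3,:3].T@(np.array(p)-E[:3,3]); f=K(c)
    return c['cx']+f*q[0]/-q[2], c['cy']-f*q[1]/-q[2]
E
python3 - <<'E'
from h import *
for n in('scene','top'):
    c=shot(n,n+'0.png'); print(n,{k:v for k,v in c.items() if k!='pixels'})
s=read_state();print(s['eef_pos'],s['eef_rot'],s['time'])
E
```

```text
scene {'fovy': 52.06562435144926, 'cx': 320.6627326255637, 'cy': 241.88688175689157, 'extrinsics': array([[ 1.26497413e-01, -8.49160861e-01,  5.12761384e-01,
         1.22025478e+03],
       [ 9.91865298e-01,  1.00875909e-01, -7.76355675e-02,
        -2.57637502e+02],
       [ 1.41998147e-02,  5.18410922e-01,  8.55013732e-01,
         1.16803798e+03],
       [ 0.00000000e+00,  0.00000000e+00,  0.00000000e+00,
         1.00000000e+00]])}
top {'fovy': 46.656595224512195, 'cx': 311.29131014686715, 'cy': 241.37089173751872, 'extrinsics': array([[ 7.42865815e-03,  9.87377019e-01, -1.58213266e-01,
         2.66840499e+02],
       [-9.99895235e-01,  5.36890916e-03, -1.34422506e-02,
        -1.62022876e+02],
       [-1.24231366e-02,  1.58296548e-01,  9.87313460e-01,
         1.85942481e+03],
       [ 0.00000000e+00,  0.00000000e+00,  0.00000000e+00,
         1.00000000e+00]])}
[ 264.28287104 -566.02907278  230.76685881] [-3.06596082e+00 -6.80398708e-01  1.86757774e-04] 0.1
```

View pics/top0.png

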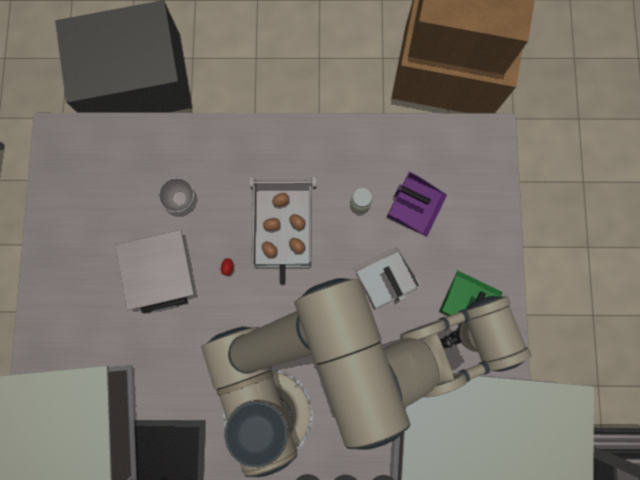

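View pics/scene0.png

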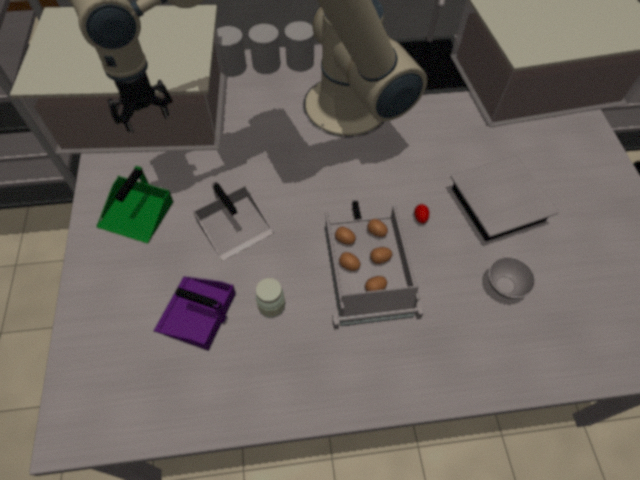

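Top view: the steel scoop is at (388,280), the pan at (283,230) with its handle at (282,275), the scale at (155,270), the bowl at (177,197) and the jar at (362,200). There are three scoop shapes: steel (388,280), purple (416,204) and green (470,295). The steel one fits the description. The red egg at (228,267) is not meant. I'll confirm this in enlarged crops.

```bash
python3 - <<'E'
from h import *
a=cv2.imread('pics/top0.png')[170:315,235:435]; cv2.imwrite('pics/topc.png',cv2.resize(a,None,fx=4,fy=4,interpolation=cv2.INTER_CUBIC))
a=cv2.imread('pics/scene0.png')[175:325,185:425]; cv2.imwrite('pics/scc.png',cv2.resize(a,None,fx=3.33,fy=3.33,interpolation=cv2.INTER_CUBIC))
E
```

```text
(no output)
```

View pics/topc.png

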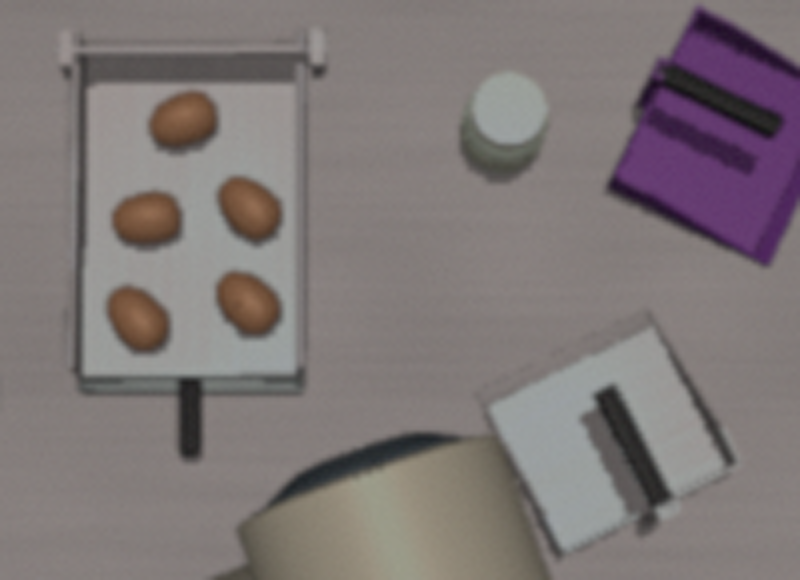

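View pics/scc.png

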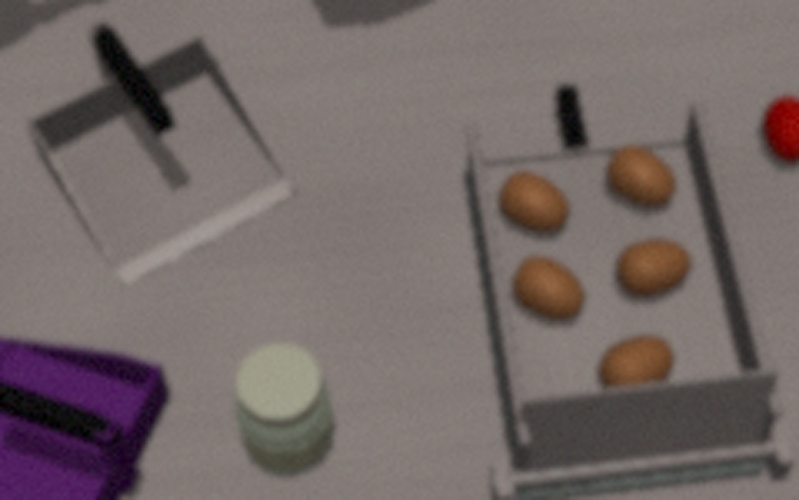

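The crops confirm the steel scoop: lip up-left in the top view, post at (648,520). The pan holds five brown eggs, and its handle runs from (191,383) to (191,458) in the top crop.

```bash
cat >> h.py <<'E'
def tri(ct,a,cs,b):
    o,d=ray(ct,*a);p,e=ray(cs,*b);d=d/np.linalg.norm(d);e=e/np.linalg.norm(e)
    t=np.linalg.lstsq(np.c_[d,-e],p-o,rcond=None)[0]; A=o+d*t[0];B=p+e*t[1]
    return (A+B)/2,np.linalg.norm(A-B)
E
python3 - <<'E'
from h import *
np.set_printoptions(precision=1,suppress=True)
ct=shot('top');cs=shot('scene')
T=lambda u,v:(u/4+235,v/4+170); S=lambda u,v:(u/3.33+185,v/3.33+175)
P=lambda n,a,z:print(n,plane(ct,*T(*a),z))
P('hand root',(191,380),42);P('hand end',(191,457),42)
P('floor NL',(84,378),35);P('floor NR',(300,378),35)
P('post L',(67,50),35);P('post R',(317,50),35)
P('bar f',(607,390),116);P('bar b',(661,503),116)
P('lipL',(478,393),0);P('lipR',(645,312),0)
Q=lambda n,b,z:print(n,'s',plane(cs,*S(*b),z))
Q('bar f',(163,126),116);Q('bar b',(103,30),116);Q('lipR',(122,280),0);Q('lipL',(292,190),0)
Q('hand root',(576,147),42);Q('hand end',(568,88),42)
Q('postL',(782,462),35);Q('postR',(503,487),35)
print(tri(ct,T(191,457),cs,S(568,88)),tri(ct,T(607,390),cs,S(163,126)),tri(ct,T(661,503),cs,S(103,30)))
im=ct['pixels']
# scale: bright quad
for k,z in ((0,65),):
    g=cv2.GaussianBlur(im,(3,3),0)[220:320,105:205]
    hsv=cv2.cvtColor(g,cv2.COLOR_BGR2HSV); print(hsv[50,50],hsv[5,5],hsv[90,90])
cv2.imwrite('pics/sc.png',np.hstack([cv2.resize(im[220:320,105:205],None,fx=4,fy=4,interpolation=cv2.INTER_CUBIC),cv2.resize(cs['pixels'][150:250,445:560],None,fx=3.478,fy=4,interpolation=cv2.INTER_CUBIC)]))
E
```

```text
hand root [478.9 -44.   42. ]
hand end [415.6 -45.   42. ]
floor NL [480.8  44.9  35. ]
floor NR [ 481.9 -133.5   35. ]
post L [759.8  65.7  35. ]
post R [ 760.6 -145.7   35. ]
bar f [ 464.3 -376.2  116. ]
bar b [ 376.  -416.9  116. ]
lipL [ 474.3 -282.4    0. ]
lipR [ 543.7 -423.3    0. ]
bar f s [ 475.6 -374.   116. ]
bar b s [ 375.8 -418.5  116. ]
lipR s [ 542.2 -425.4    0. ]
lipL s [ 471.8 -281.4    0. ]
hand root s [484.3 -43.8  42. ]
hand end s [424.  -40.6  42. ]
postL s [777.   63.6  35. ]
postR s [ 771.5 -146.1   35. ]
(array([416.9, -41.6,  32.3]), np.float64(5.735011423119286)) (array([ 465.9, -376.7,  102.4]), np.float64(2.3287954063376786)) (array([ 376. , -417.7,  116.2]), np.float64(1.5830307366000622))
[  6  17 149] [  3  18 129] [  7  18 131]
```

View pics/sc.png

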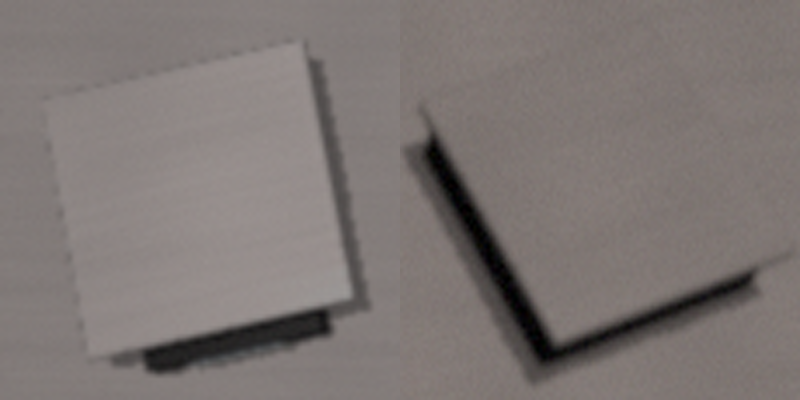

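The two crops show the scale platform's corners at (45,98), (303,40), (352,298) and (90,357) in the left crop, with the display towards the robot. Next I'll write a helper that turns a target pose into tool-axis shifts.

```bash
cat >> h.py <<'E'
def ori(yaw,pitch=0):
    "tool down, tool x at heading yaw; pitch>0 = tips held thing's +x end down"
    return R.from_euler('z',yaw)*R.from_euler('y',pitch)*R.from_euler('x',np.pi)
def go(p,Rt,s=None):
    s=s or read_state(); R0=R.from_rotvec(s['eef_rot']); d=R0.inv().apply(np.array(p)-s['eef_pos'])/1000
    w=(R0.inv()*Rt).as_rotvec()
    print('d',np.round(d,4),'r',np.round(w,4),'| t',round(s['time'],2),'at',np.round(s['eef_pos'],1))
E
python3 - <<'E'
from h import *
np.set_printoptions(precision=1,suppress=True)
ct=shot('top')
q=[plane(ct,u/4+105,v/4+220,65) for u,v in((45,98),(303,40),(352,298),(90,357))]
print(np.array(q),np.mean(q,0),[np.linalg.norm(q[i]-q[i-1]) for i in range(4)])
print(R.from_rotvec(read_state()['eef_rot']).as_matrix())
go((440,-43,130),ori(0))
E
```

```text
[[540.5 501.6  65. ]
 [589.9 291.7  65. ]
 [378.8 242.6  65. ]
 [330.1 451.9  65. ]] [459.8 372.   65. ] [np.float64(216.23198575726886), np.float64(215.60080528776467), np.float64(216.7426870412783), np.float64(214.8806215687269)]
[[ 0.9  0.4 -0. ]
 [ 0.4 -0.9  0. ]
 [ 0.  -0.  -1. ]]
d [ 0.4 -0.4  0.1] r [-0.   0.   0.4] | t 0.25 at [ 264.4 -566.2  231. ]
```

{"api": "send_rows", "payload": {
  "increments": [
    {"dx":0.38,"dy":-0.4,"dz":0.1,"rz":0.436,"claw":0},
    {"dx":0.38,"dy":-0.4,"dz":0.1,"rz":0.436},
    {"dx":0.38,"dy":-0.4,"dz":0.1,"rz":0.436},
    {"dx":0.38,"dy":-0.4,"dz":0.1,"rz":0.436},
    {"dx":0.38,"dy":-0.4,"dz":0.1,"rz":0.436},
    {"dx":0.38,"dy":-0.4,"dz":0.1,"rz":0.436},
    {"dx":0.38,"dy":-0.4,"dz":0.1,"rz":0.436},
    {"dx":0.38,"dy":-0.4,"dz":0.1,"rz":0.436},
    {"dx":0.38,"dy":-0.4,"dz":0.1,"rz":0.436},
    {"dx":0.38,"dy":-0.4,"dz":0.1,"rz":0.436},
    {"dx":0.38,"dy":-0.4,"dz":0.1,"rz":0.436},
    {"dx":0.38,"dy":-0.4,"dz":0.1,"rz":0.436}
  ]
}}

```text
schema error: expected keys rx, ry, rz, dx, dy, dz, claw
```

```bash
sed -i 's/^    w=/    np.set_printoptions(precision=4,suppress=True);w=/' h.py; python3 - <<'E'
from h import *
go((440,-43,60),ori(0)); go((440,-43,14),ori(0))
E
```

```text
d [ 0.3804 -0.3997  0.1713] r [-0.0005  0.      0.4368] | t 0.25 at [ 264.4 -566.2  231. ]
d [ 0.3804 -0.3996  0.2173] r [-0.0005  0.      0.4368] | t 0.25 at [ 264.4 -566.2  231. ]
```

{"api": "send_rows", "payload": {
  "increments": [
    {"rx":0,"ry":0,"rz":0.436,"dx":0.38,"dy":-0.4,"dz":0.1,"claw":0},
    {"rx":0,"ry":0,"rz":0.436,"dx":0.38,"dy":-0.4,"dz":0.1,"claw":0},
    {"rx":0,"ry":0,"rz":0.436,"dx":0.38,"dy":-0.4,"dz":0.1,"claw":0},
    {"rx":0,"ry":0,"rz":0.436,"dx":0.38,"dy":-0.4,"dz":0.1,"claw":0},
    {"rx":0,"ry":0,"rz":0.436,"dx":0.38,"dy":-0.4,"dz":0.1,"claw":0},
    {"rx":0,"ry":0,"rz":0.436,"dx":0.38,"dy":-0.4,"dz":0.1,"claw":0},
    {"rx":0,"ry":0,"rz":0.436,"dx":0.38,"dy":-0.4,"dz":0.1,"claw":0},
    {"rx":0,"ry":0,"rz":0.436,"dx":0.38,"dy":-0.4,"dz":0.1,"claw":0},
    {"rx":0,"ry":0,"rz":0.436,"dx":0.38,"dy":-0.4,"dz":0.1,"claw":0},
    {"rx":0,"ry":0,"rz":0.436,"dx":0.38,"dy":-0.4,"dz":0.1,"claw":0},
    {"rx":0,"ry":0,"rz":0.436,"dx":0.38,"dy":-0.4,"dz":0.1,"claw":0},
    {"rx":0,"ry":0,"rz":0.436,"dx":0.38,"dy":-0.4,"dz":0.1,"claw":0}
  ]
}}

```text
time: 1.45
eef_pos: [440.0, -39.2, 130.6]
eef_rot: [-3.141, -0.007, 0.001]
contact_force: [-1.1, 0.0, 0.1]
grip_width: 85.5
gripper_force: 0.0
```

```bash
python3 - <<'E'
from h import *
go((440,-43,14),ori(0))
E
```

```text
d [0.0001 0.0039 0.1166] r [-0.0007  0.0006  0.0044] | t 1.45 at [440.  -39.2 130.6]
```

{"api": "send_rows", "payload": {
  "increments": [
    {"rx":0,"ry":0,"rz":0.004,"dx":0,"dy":0.004,"dz":0.04,"claw":0},
    {"rx":0,"ry":0,"rz":0.004,"dx":0,"dy":0.004,"dz":0.075,"claw":0},
    {"rx":0,"ry":0,"rz":0.004,"dx":0,"dy":0.004,"dz":0.1,"claw":0},
    {"rx":0,"ry":0,"rz":0.004,"dx":0,"dy":0.004,"dz":0.115,"claw":0},
    {"rx":0,"ry":0,"rz":0.004,"dx":0,"dy":0.004,"dz":0.116,"claw":0.4},
    {"rx":0,"ry":0,"rz":0.004,"dx":0,"dy":0.004,"dz":0.116,"claw":0.6},
    {"rx":0,"ry":0,"rz":0.004,"dx":0,"dy":0.004,"dz":0.116,"claw":0.7},
    {"rx":0,"ry":0,"rz":0.004,"dx":0,"dy":0.004,"dz":0.116,"claw":0.8},
    {"rx":0,"ry":0,"rz":0.004,"dx":0,"dy":0.004,"dz":0.116,"claw":1},
    {"rx":0,"ry":0,"rz":0.004,"dx":0,"dy":0.004,"dz":0.116,"claw":1},
    {"rx":0,"ry":0,"rz":0.004,"dx":0,"dy":0.004,"dz":0.116,"claw":1},
    {"rx":0,"ry":0,"rz":0.004,"dx":0,"dy":0.004,"dz":0.116,"claw":1}
  ],
  "force": 50
}}

```text
time: 2.65
eef_pos: [439.9, -43.2, 16.6]
eef_rot: [-3.138, 0.007, -0.003]
contact_force: [13.7, 78.9, 25.0]
grip_width: 17.2
gripper_force: 48.1
```

{"api": "send_rows", "payload": {
  "increments": [
    {"rx":0,"ry":0,"rz":0,"dx":0,"dy":-0.001,"dz":-0.001,"claw":1},
    {"rx":0,"ry":0,"rz":0,"dx":0,"dy":-0.002,"dz":-0.002,"claw":1}
  ]
}}

```text
time: 2.85
eef_pos: [439.9, -42.7, 17.8]
eef_rot: [-3.139, 0.005, -0.002]
contact_force: [9.2, 34.5, -12.4]
grip_width: 17.1
gripper_force: 48.8
```

{"api": "send_rows", "payload": {
  "increments": [
    {"rx":0,"ry":-0.015,"rz":0,"dx":0,"dy":-0.001,"dz":-0.005,"claw":1},
    {"rx":0,"ry":-0.03,"rz":0,"dx":0,"dy":-0.0015,"dz":-0.0096,"claw":1},
    {"rx":0,"ry":-0.05,"rz":0,"dx":0,"dy":-0.0015,"dz":-0.016,"claw":1},
    {"rx":0,"ry":-0.07,"rz":0,"dx":0,"dy":-0.0015,"dz":-0.0223,"claw":1},
    {"rx":0,"ry":-0.09,"rz":0,"dx":0,"dy":-0.0015,"dz":-0.0287,"claw":1}
  ]
}}

```text
time: 3.35
eef_pos: [440.1, -42.5, 46.6]
eef_rot: [-3.137, 0.006, 0.14]
contact_force: [7.8, 19.1, -12.6]
grip_width: 17.1
gripper_force: 49.4
```

{"api": "send_rows", "payload": {
  "increments": [
    {"rx":0,"ry":-0.03,"rz":0,"dx":0,"dy":-0.001,"dz":-0.0096,"claw":1},
    {"rx":0,"ry":-0.06,"rz":0,"dx":0,"dy":-0.001,"dz":-0.0191,"claw":1},
    {"rx":0,"ry":-0.09,"rz":0,"dx":0,"dy":-0.001,"dz":-0.0287,"claw":1},
    {"rx":0,"ry":-0.12,"rz":0,"dx":0.001,"dy":-0.001,"dz":-0.0383,"claw":1},
    {"rx":0,"ry":-0.15,"rz":0,"dx":0.002,"dy":-0.001,"dz":-0.0478,"claw":1},
    {"rx":0,"ry":-0.18,"rz":0,"dx":0.003,"dy":-0.001,"dz":-0.0573,"claw":1},
    {"rx":0,"ry":-0.21,"rz":0,"dx":0.0045,"dy":-0.001,"dz":-0.0668,"claw":1},
    {"rx":0,"ry":-0.24,"rz":0,"dx":0.006,"dy":-0.001,"dz":-0.0762,"claw":1},
    {"rx":0,"ry":-0.27,"rz":0,"dx":0.008,"dy":-0.001,"dz":-0.0855,"claw":1},
    {"rx":0,"ry":-0.28,"rz":0,"dx":0.009,"dy":-0.001,"dz":-0.0886,"claw":1},
    {"rx":0,"ry":-0.28,"rz":0,"dx":0.009,"dy":-0.001,"dz":-0.0886,"claw":1}
  ]
}}

```text
time: 4.45
eef_pos: [456.8, -42.2, 134.2]
eef_rot: [-3.087, 0.005, 0.577]
contact_force: [1.4, 5.9, 5.8]
grip_width: 16.9
gripper_force: 52.0
```

```bash
python3 - <<'E'
from h import *
s=read_state(); print(R.from_rotvec(s['eef_rot']).as_matrix(), s['contact_force'])
ct=shot('top');cs=shot('scene')
a=cv2.resize(ct['pixels'][150:300,230:330],None,fx=4,fy=4,interpolation=cv2.INTER_CUBIC)
b=cv2.resize(cs['pixels'][180:330,320:420],None,fx=4,fy=4,interpolation=cv2.INTER_CUBIC)
cv2.imwrite('pics/tip.png',np.hstack([a,b]))
E
```

```text
[[ 9.32568550e-01 -3.16825861e-03 -3.60979033e-01]
 [-2.73668683e-03 -9.99994799e-01  1.70673089e-03]
 [-3.60982563e-01 -6.03756985e-04 -9.32572370e-01]] [1.37703197 5.92239504 5.81749212]
```

View pics/tip.png

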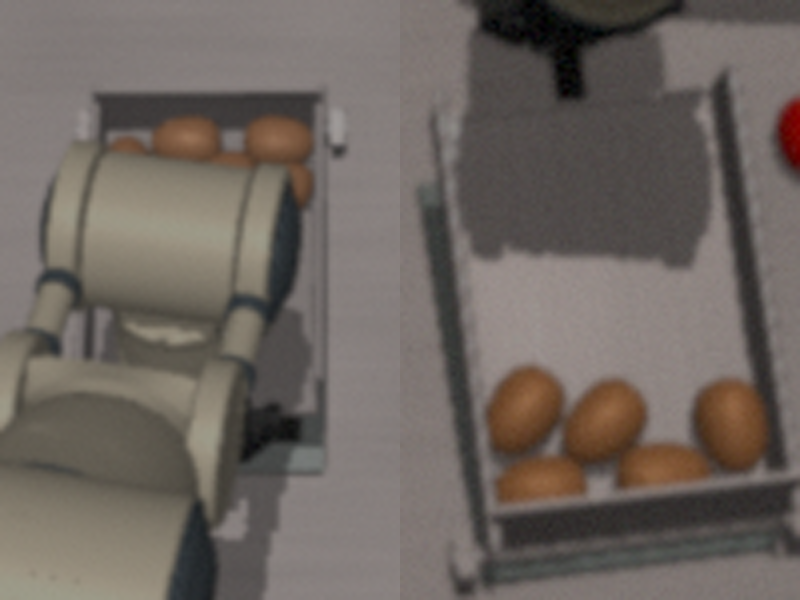

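Right view: the eggs are gathered at the low end, in two rows behind the hood, and the pan is tipped about 21°. I'll release the handle and back off.

{"api": "send_rows", "payload": {
  "increments": [
    {"rx":0,"ry":0,"rz":0,"dx":0,"dy":0,"dz":0,"claw":0.5},
    {"rx":0,"ry":0,"rz":0,"dx":0,"dy":0,"dz":0,"claw":0},
    {"rx":0,"ry":0,"rz":0,"dx":0,"dy":0,"dz":0,"claw":0},
    {"rx":0,"ry":0,"rz":0,"dx":0,"dy":0,"dz":0,"claw":0},
    {"rx":0,"ry":0,"rz":0,"dx":0,"dy":0,"dz":-0.02,"claw":0},
    {"rx":0,"ry":0,"rz":0,"dx":0,"dy":0,"dz":-0.05,"claw":0},
    {"rx":0,"ry":0,"rz":0,"dx":0,"dy":0,"dz":-0.09,"claw":0},
    {"rx":0,"ry":0,"rz":0,"dx":0,"dy":0,"dz":-0.1,"claw":0}
  ]
}}

```text
time: 5.35
eef_pos: [495.0, -43.1, 229.8]
eef_rot: [3.089, -0.005, -0.57]
contact_force: [0.3, 0.1, -0.6]
grip_width: 85.5
gripper_force: 0.0
```

```bash
python3 - <<'E'
from h import *
go((428,-392,200),ori(.445))
E
```

```text
d [-0.0508  0.3491  0.0516] r [-0.0808  0.3588 -0.4434] | t 5.35 at [495.  -43.1 229.8]
```

{"api": "send_rows", "payload": {
  "increments": [
    {"rx":-0.02,"ry":0.09,"rz":-0.11,"dx":-0.01,"dy":0.05,"dz":0,"claw":0},
    {"rx":-0.04,"ry":0.18,"rz":-0.22,"dx":-0.02,"dy":0.1,"dz":0.01,"claw":0},
    {"rx":-0.06,"ry":0.27,"rz":-0.33,"dx":-0.025,"dy":0.15,"dz":0.02,"claw":0},
    {"rx":-0.08,"ry":0.359,"rz":-0.443,"dx":-0.03,"dy":0.2,"dz":0.03,"claw":0},
    {"rx":-0.081,"ry":0.359,"rz":-0.443,"dx":-0.04,"dy":0.25,"dz":0.04,"claw":0},
    {"rx":-0.081,"ry":0.359,"rz":-0.443,"dx":-0.045,"dy":0.3,"dz":0.05,"claw":0},
    {"rx":-0.081,"ry":0.359,"rz":-0.443,"dx":-0.051,"dy":0.349,"dz":0.052,"claw":0},
    {"rx":-0.081,"ry":0.359,"rz":-0.443,"dx":-0.051,"dy":0.349,"dz":0.052,"claw":0},
    {"rx":-0.081,"ry":0.359,"rz":-0.443,"dx":-0.051,"dy":0.349,"dz":0.052,"claw":0},
    {"rx":-0.081,"ry":0.359,"rz":-0.443,"dx":-0.051,"dy":0.349,"dz":0.052,"claw":0}
  ]
}}

```text
time: 6.35
eef_pos: [424.7, -391.3, 196.1]
eef_rot: [-3.062, -0.691, 0.008]
contact_force: [-0.1, 1.1, -1.0]
grip_width: 85.5
gripper_force: 0.0
```

```bash
python3 - <<'E'
from h import *
go((428,-392,86),ori(.445))
E
```

```text
d [0.0032 0.0025 0.1101] r [-0.004   0.0043 -0.0013] | t 6.35 at [ 424.7 -391.3  196.1]
```

{"api": "send_rows", "payload": {
  "increments": [
    {"rx":0,"ry":0.004,"rz":0,"dx":0.003,"dy":0.0025,"dz":0.04,"claw":0},
    {"rx":0,"ry":0.004,"rz":0,"dx":0.003,"dy":0.0025,"dz":0.08,"claw":0},
    {"rx":-0.004,"ry":0.004,"rz":0,"dx":0.003,"dy":0.0025,"dz":0.105,"claw":0},
    {"rx":-0.004,"ry":0.004,"rz":0,"dx":0.003,"dy":0.0025,"dz":0.11,"claw":0.2},
    {"rx":-0.004,"ry":0.004,"rz":0,"dx":0.003,"dy":0.0025,"dz":0.11,"claw":0.5},
    {"rx":-0.004,"ry":0.004,"rz":0,"dx":0.003,"dy":0.0025,"dz":0.11,"claw":0.65},
    {"rx":-0.004,"ry":0.004,"rz":0,"dx":0.003,"dy":0.0025,"dz":0.11,"claw":0.75},
    {"rx":-0.004,"ry":0.004,"rz":0,"dx":0.003,"dy":0.0025,"dz":0.11,"claw":0.8},
    {"rx":-0.004,"ry":0.004,"rz":0,"dx":0.003,"dy":0.0025,"dz":0.11,"claw":1},
    {"rx":-0.004,"ry":0.004,"rz":0,"dx":0.003,"dy":0.0025,"dz":0.11,"claw":1},
    {"rx":-0.004,"ry":0.004,"rz":0,"dx":0.003,"dy":0.0025,"dz":0.11,"claw":1}
  ],
  "force": 110
}}

```text
time: 7.45
eef_pos: [429.0, -393.0, 88.1]
eef_rot: [3.061, 0.692, 0.002]
contact_force: [-0.5, 2.2, 13.6]
grip_width: 15.9
gripper_force: 108.1
```

```bash
python3 - <<'E'
from h import *
s=read_state();print(s['grip_width'],s['gripper_force'],s['contact_force'])
go((428,-392,250),ori(.445))
E
```

```text
15.864189748280001 108.06124448776245 [-0.5262498   2.24313245 13.57086867]
d [-0.0004 -0.0007 -0.1619] r [ 0.0034 -0.0006 -0.0002] | t 7.45 at [ 429.  -393.    88.1]
```

{"api": "send_rows", "payload": {
  "increments": [
    {"rx":0,"ry":0,"rz":0,"dx":0,"dy":0,"dz":-0.02,"claw":1},
    {"rx":0,"ry":0,"rz":0,"dx":0,"dy":0,"dz":-0.06,"claw":1},
    {"rx":0,"ry":0,"rz":0,"dx":0,"dy":0,"dz":-0.11,"claw":1},
    {"rx":0,"ry":0,"rz":0,"dx":0,"dy":0,"dz":-0.16,"claw":1},
    {"rx":0,"ry":0,"rz":0,"dx":0,"dy":0,"dz":-0.2,"claw":1},
    {"rx":0,"ry":0,"rz":0,"dx":0,"dy":0,"dz":-0.2,"claw":1}
  ]
}}

```text
time: 8.05
eef_pos: [429.8, -393.9, 292.9]
eef_rot: [3.055, 0.691, 0.008]
contact_force: [0.5, -1.0, -4.6]
grip_width: 16.3
gripper_force: 108.2
```

```bash
python3 - <<'E'
from h import *
s=read_state();print(s['eef_pos'],s['eef_rot'],s['contact_force'],s['torque'],s['grip_width'])
ct=shot('top','top2.png');cs=shot('scene','scene2.png')
a=cv2.resize(ct['pixels'][150:300,245:445],None,fx=4,fy=4,interpolation=cv2.INTER_CUBIC)
b=cv2.resize(cs['pixels'][130:330,170:430],(800,615),interpolation=cv2.INTER_CUBIC)
cv2.imwrite('pics/v2t.png',a);cv2.imwrite('pics/v2s.png',b[:600])
E
```

```text
[ 429.79683949 -393.90152455  292.85811348] [3.0547141  0.69051549 0.00758618] [ 0.52594754 -1.03193293 -4.56024251] [-0.00981357 -0.06684855 -0.02703052] 16.266985989779503
```

View pics/v2t.png

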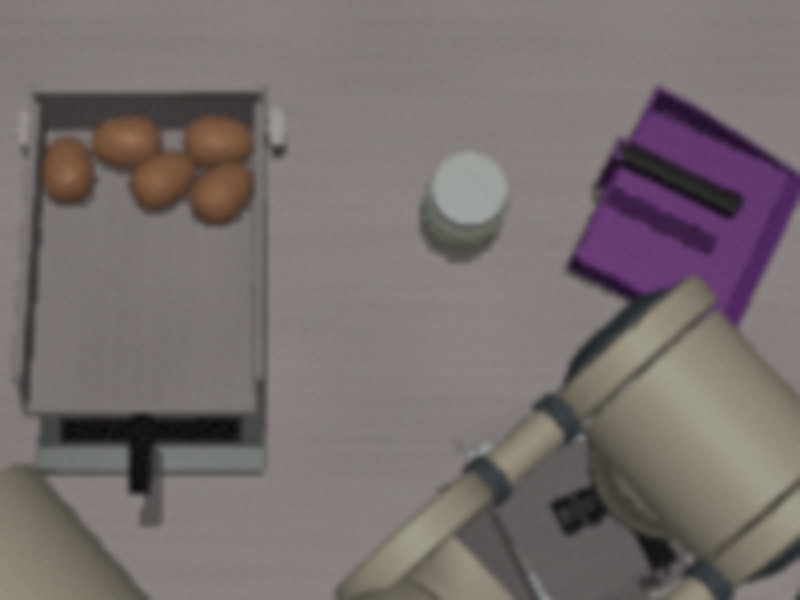

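View pics/v2s.png

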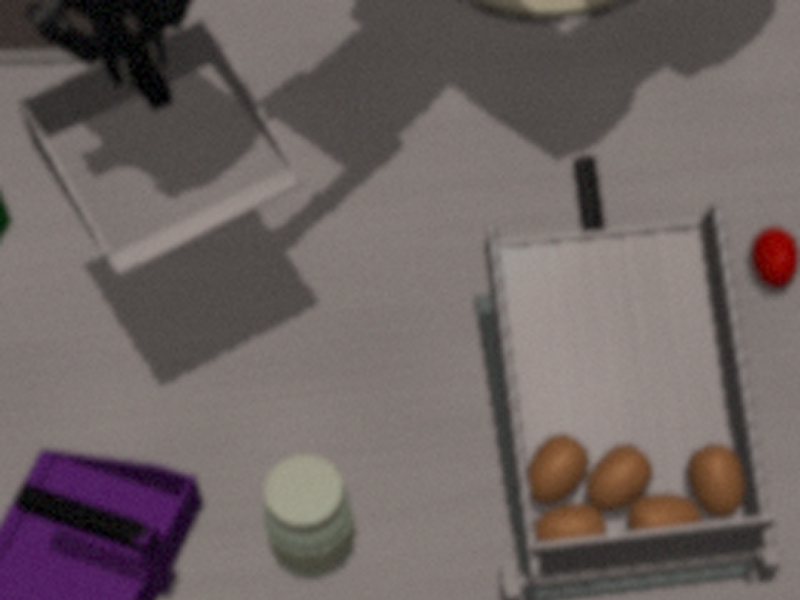

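The top crop shows all five eggs at the low end (y 120–220 px), the foot of the hood wall at about v=130, and the handle end at (140,490). The scene crop shows the scoop held level in the gripper. Now I'll work out the pan's geometry.

```bash
python3 - <<'E'
from h import *
ct=shot('top');cs=shot('scene'); np.set_printoptions(precision=1,suppress=True)
T=lambda u,v:(u/4+245,v/4+150); S=lambda u,v:(u*260/800+170,v*200/615+130)
print('handle end',tri(ct,T(140,490),cs,S(586,158)))
print('hood top L',tri(ct,T(38,93),cs,S(770,520)),'R',tri(ct,T(265,93),cs,S(530,545)))
print('foot L,R',plane(ct,*T(48,130),36),plane(ct,*T(255,130),36))
print('post R',plane(ct,*T(277,130),40),'L',plane(ct,*T(24,130),40))
for th in(.34,.355,.37):
    for Hx in (757,762):
        c,s=np.cos(th),np.sin(th); W=lambda x,y,z:np.array([Hx+x*c+z*s,-43+y,30-x*s+z*c])
        pr=lambda p:[((u-245)*4,(v-150)*4) for u,v in[proj(ct,p)]][0]+[((u-170)*800/260,(v-130)*3.075) for u,v in[proj(cs,p)]][0]
        print(th,Hx,'end',np.array(pr(W(-345,0,12))),'hoodL',np.array(pr(W(-25,89,85))),'floor near',np.array(pr(W(-275,89,5)))[:2],np.array(pr(W(-275,-89,5)))[:2],'foot L',np.array(pr(W(-5,89,5)))[:2])
E
```

```text
handle end (array([442.7, -41.4, 156.4]), np.float64(3.911079053518543))
hood top L (array([770.5,  49.6, 111.6]), np.float64(3.434345775577182)) R (array([ 770.2, -135.5,  114.2]), np.float64(1.8737379713143085))
foot L,R [759.6  47.8  36. ] [ 760.3 -127.1   36. ]
post R [ 759.3 -145.7   40. ] L [758.4  67.6  40. ]
0.34 757 end [139.4 498.5 580.5 151.8] hoodL [ 39.2 100.6 762.1 506.3] floor near [ 30.2 420.9] [256.6 422.2] foot L [ 50.  136.3]
0.34 762 end [139.5 492.  581.5 156.4] hoodL [ 39.4  94.6 763.6 512.2] floor near [ 30.4 414.6] [256.6 415.9] foot L [ 50.1 130.6]
0.355 757 end [139.  495.4 581.3 150. ] hoodL [ 39.3  99.  762.5 507.9] floor near [ 29.7 418.4] [256.5 419.7] foot L [ 49.9 136.2]
0.355 762 end [139.1 488.9 582.3 154.7] hoodL [ 39.4  93.  764.  513.9] floor near [ 29.9 412.1] [256.5 413.3] foot L [ 50.1 130.5]
0.37 757 end [138.6 492.1 582.2 148.3] hoodL [ 39.3  97.4 762.8 509.6] floor near [ 29.2 415.8] [256.4 417.1] foot L [ 49.9 136.1]
0.37 762 end [138.7 485.6 583.2 153. ] hoodL [ 39.5  91.5 764.3 515.5] floor near [ 29.3 409.5] [256.5 410.7] foot L [ 50.1 130.3]
```

```bash
cat >> h.py <<'E'
H=np.array([763,-42,30.]);TH=.35
def sc(xi,h,p,y=0,a=89,b=88):
    f=lambda t:(np.array([np.cos(t),0,-np.sin(t)]),np.array([np.sin(t),0,np.cos(t)]))
    xa,za=f(TH);xp,zp=f(p)
    return H+np.array([0,y,0])+(-5+xi)*xa+(5+h)*za-a*xp+b*zp
def lipnow(s=None,a=89,b=88):
    s=s or read_state();R0=R.from_rotvec(s['eef_rot']);l=s['eef_pos']+R0.apply([a,0,b])
    d=R.from_euler('y',-TH).apply(l-H)-[-5,0,5]; m=R0.as_matrix()
    print('lip tray frame',np.round(d,1),'pitch',round(np.arcsin(-m[2,0]),4),'yaw',round(np.arctan2(m[1,0],m[0,0]),4),'roll',round(-m[2,1],4),'F',np.round(s['contact_force'],1))
E
python3 - <<'E'
from h import *
s=read_state();R0=R.from_rotvec(s['eef_rot'])
cs=shot('scene')
for y in(-82,82):
    p=s['eef_pos']+R0.apply([89,y,88]); u,v=proj(cs,p);print(p,(u-170)*800/260,(v-130)*3.075)
print(sc(-125,100,.36)); go(sc(-125,100,.36),ori(0,.36)); lipnow()
E
```

```text
[ 472.68751246 -279.22065805  197.27590004] 301.67050952783745 182.72453256893246
[ 543.22299549 -427.27710578  197.09173148] 115.93359176055979 273.38668904476555
[624.59113233 -42.         286.92217706]
d [ 0.3281 -0.2309 -0.0018] r [ 0.0787 -0.3527  0.44  ] | t 8.3 at [ 427.7 -391.6  285. ]
lip tray frame [-291.9 -311.2   64.4] pitch 0.001 yaw 0.4446 roll 0.0016 F [ 0.4  0.8 -2.9]
```

{"api": "send_rows", "payload": {
  "increments": [
    {"rx":0.01,"ry":-0.04,"rz":0.05,"dx":0.02,"dy":-0.014,"dz":-0.025,"claw":1},
    {"rx":0.02,"ry":-0.09,"rz":0.11,"dx":0.06,"dy":-0.042,"dz":-0.055,"claw":1},
    {"rx":0.03,"ry":-0.14,"rz":0.18,"dx":0.1,"dy":-0.07,"dz":-0.08,"claw":1},
    {"rx":0.045,"ry":-0.2,"rz":0.25,"dx":0.14,"dy":-0.1,"dz":-0.09,"claw":1},
    {"rx":0.06,"ry":-0.27,"rz":0.33,"dx":0.18,"dy":-0.127,"dz":-0.09,"claw":1},
    {"rx":0.07,"ry":-0.32,"rz":0.4,"dx":0.22,"dy":-0.155,"dz":-0.09,"claw":1},
    {"rx":0.079,"ry":-0.353,"rz":0.44,"dx":0.26,"dy":-0.183,"dz":-0.08,"claw":1},
    {"rx":0.079,"ry":-0.353,"rz":0.44,"dx":0.3,"dy":-0.211,"dz":-0.06,"claw":1},
    {"rx":0.079,"ry":-0.353,"rz":0.44,"dx":0.32,"dy":-0.225,"dz":-0.04,"claw":1},
    {"rx":0.079,"ry":-0.353,"rz":0.44,"dx":0.328,"dy":-0.231,"dz":-0.02,"claw":1},
    {"rx":0.079,"ry":-0.353,"rz":0.44,"dx":0.328,"dy":-0.231,"dz":-0.01,"claw":1},
    {"rx":0.079,"ry":-0.353,"rz":0.44,"dx":0.328,"dy":-0.231,"dz":-0.01,"claw":1}
  ]
}}

```text
time: 9.5
eef_pos: [624.2, -43.0, 294.2]
eef_rot: [3.089, -0.0, -0.566]
contact_force: [-0.6, -0.7, -3.0]
grip_width: 16.5
gripper_force: 108.2
```

```bash
python3 - <<'E'
from h import *
lipnow(); go(sc(-125,12,.37),ori(0,.37))
E
```

```text
lip tray frame [-128.1   -1.2  106.4] pitch 0.3625 yaw -0.0006 roll -0.0016 F [-0.6 -0.7 -3. ]
d [ 0.005  -0.0011  0.0937] r [ 0.0015 -0.0075 -0.0005] | t 9.5 at [624.2 -43.  294.2]
```

{"api": "send_rows", "payload": {
  "increments": [
    {"rx":0,"ry":-0.0075,"rz":0,"dx":0.002,"dy":-0.001,"dz":0.02,"claw":1},
    {"rx":0,"ry":-0.0075,"rz":0,"dx":0.003,"dy":-0.001,"dz":0.04,"claw":1},
    {"rx":0,"ry":-0.0075,"rz":0,"dx":0.004,"dy":-0.001,"dz":0.06,"claw":1},
    {"rx":0,"ry":-0.0075,"rz":0,"dx":0.005,"dy":-0.001,"dz":0.08,"claw":1},
    {"rx":0,"ry":-0.0075,"rz":0,"dx":0.005,"dy":-0.001,"dz":0.092,"claw":1},
    {"rx":0,"ry":-0.0075,"rz":0,"dx":0.005,"dy":-0.001,"dz":0.094,"claw":1},
    {"rx":0,"ry":-0.0075,"rz":0,"dx":0.005,"dy":-0.001,"dz":0.094,"claw":1}
  ]
}}

```text
time: 10.2
eef_pos: [597.0, -42.3, 207.3]
eef_rot: [3.087, -0.002, -0.57]
contact_force: [0.6, 0.1, -2.4]
grip_width: 16.0
gripper_force: 108.2
```

```bash
python3 - <<'E'
from h import *
lipnow(); go(sc(-122,2,.37),ori(0,.37))
ct=shot('top','t3.png');cs=shot('scene','s3.png')
a=cv2.resize(ct['pixels'][150:270,245:325],(400,600),interpolation=cv2.INTER_CUBIC)
b=cv2.resize(cs['pixels'][180:330,320:420],(400,600),interpolation=cv2.INTER_CUBIC)
cv2.imwrite('pics/v3.png',np.hstack([a,b]))
E
```

```text
lip tray frame [-124.1   -0.6   15.3] pitch 0.3652 yaw -0.0014 roll -0.0021 F [ 0.6  0.1 -2.4]
d [ 0.0027 -0.0004  0.0128] r [ 0.0017 -0.0048 -0.0013] | t 10.2 at [597.  -42.3 207.3]
```

View pics/v3.png

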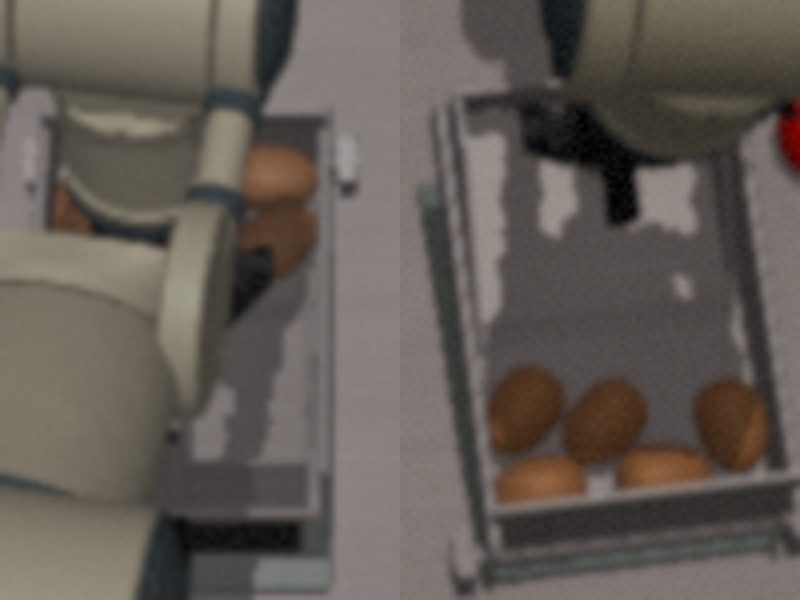

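The scoop sits inside the pan between the side walls, with its lip (about v=330 in the right half) behind the eggs. I'll lower it gently until it touches.

{"api": "send_rows", "payload": {
  "increments": [
    {"rx":0,"ry":-0.004,"rz":-0.001,"dx":0,"dy":0,"dz":0.005,"claw":1},
    {"rx":0,"ry":-0.004,"rz":-0.001,"dx":0,"dy":0,"dz":0.008,"claw":1},
    {"rx":0,"ry":-0.004,"rz":-0.001,"dx":0,"dy":0,"dz":0.01,"claw":1},
    {"rx":0,"ry":-0.004,"rz":-0.001,"dx":0,"dy":0,"dz":0.011,"claw":1},
    {"rx":0,"ry":-0.004,"rz":-0.001,"dx":0,"dy":0,"dz":0.011,"claw":1}
  ]
}}

```text
time: 10.8
eef_pos: [593.0, -41.8, 196.3]
eef_rot: [3.086, 0.001, -0.577]
contact_force: [3.8, -0.1, 1.3]
grip_width: 16.3
gripper_force: 109.2
```

```bash
python3 - <<'E'
from h import *
lipnow();print(read_state()['torque'])
E
```

```text
lip tray frame [-124.5    0.     3.2] pitch 0.3695 yaw 0.0003 roll -0.0017 F [ 3.8 -0.1  1.3]
[-0.18520756 -0.47876709  0.11079228]
```

{"api": "send_rows", "payload": {
  "increments": [
    {"rx":0,"ry":0,"rz":0,"dx":0.003,"dy":0,"dz":-0.0006,"claw":1},
    {"rx":0,"ry":0,"rz":0,"dx":0.01,"dy":0,"dz":-0.0008,"claw":1},
    {"rx":0,"ry":0,"rz":0,"dx":0.018,"dy":0,"dz":-0.001,"claw":1},
    {"rx":0,"ry":0,"rz":0,"dx":0.024,"dy":0,"dz":-0.001,"claw":1},
    {"rx":0,"ry":0,"rz":0,"dx":0.03,"dy":0,"dz":-0.001,"claw":1}
  ]
}}

```text
time: 11.3
eef_pos: [621.5, -41.7, 185.7]
eef_rot: [3.086, 0.001, -0.579]
contact_force: [-0.9, -0.2, -3.4]
grip_width: 16.0
gripper_force: 108.0
```

```bash
python3 - <<'E'
from h import *
lipnow();print(read_state()['torque'])
E
```

```text
lip tray frame [-94.1   0.2   2.9] pitch 0.3708 yaw 0.0004 roll -0.0014 F [-0.9 -0.2 -3.4]
[ 0.05993305 -0.34269636 -0.02573568]
```

{"api": "send_rows", "payload": {
  "increments": [
    {"rx":0,"ry":0,"rz":0,"dx":0.001,"dy":0,"dz":0.001,"claw":1},
    {"rx":0,"ry":0,"rz":0,"dx":0.002,"dy":0,"dz":0.0015,"claw":1},
    {"rx":0,"ry":0,"rz":0,"dx":0.003,"dy":0,"dz":0.0015,"claw":1}
  ]
}}

```text
time: 11.6
eef_pos: [623.2, -41.7, 183.7]
eef_rot: [3.086, 0.001, -0.578]
contact_force: [-0.8, 0.2, -3.8]
grip_width: 16.1
gripper_force: 108.1
```

{"api": "send_rows", "payload": {
  "increments": [
    {"rx":0,"ry":0,"rz":0,"dx":0.001,"dy":0,"dz":0.001,"claw":1},
    {"rx":0,"ry":0,"rz":0,"dx":0.001,"dy":0,"dz":0.001,"claw":1}
  ]
}}

```text
time: 11.8
eef_pos: [624.0, -41.8, 182.5]
eef_rot: [3.086, 0.001, -0.577]
contact_force: [0.8, -0.4, -2.6]
grip_width: 16.1
gripper_force: 108.4
```

```bash
python3 - <<'E'
from h import *
lipnow()
E
```

```text
lip tray frame [-90.7   0.1   0.8] pitch 0.3699 yaw 0.0003 roll -0.0016 F [ 0.8 -0.4 -2.6]
```

{"api": "send_rows", "payload": {
  "increments": [
    {"rx":0,"ry":0,"rz":0,"dx":0.007,"dy":0,"dz":0.0002,"claw":1},
    {"rx":0,"ry":0,"rz":0,"dx":0.014,"dy":0,"dz":0.0002,"claw":1},
    {"rx":0,"ry":0,"rz":0,"dx":0.021,"dy":0,"dz":0.0002,"claw":1},
    {"rx":0,"ry":0,"rz":0,"dx":0.028,"dy":0,"dz":0.0002,"claw":1},
    {"rx":0,"ry":0,"rz":0,"dx":0.03,"dy":0,"dz":0.0002,"claw":1}
  ]
}}

```text
time: 12.3
eef_pos: [652.7, -41.8, 171.2]
eef_rot: [3.086, 0.001, -0.577]
contact_force: [-1.5, 0.4, 4.4]
grip_width: 15.8
gripper_force: 109.3
```

```bash
python3 - <<'E'
from h import *
lipnow()
E
```

```text
lip tray frame [-59.8   0.1   0.1] pitch 0.3697 yaw 0.0004 roll -0.0016 F [-1.5  0.4  4.4]
```

{"api": "send_rows", "payload": {
  "increments": [
    {"rx":0,"ry":0,"rz":0,"dx":0.006,"dy":0,"dz":-0.0002,"claw":1},
    {"rx":0,"ry":0,"rz":0,"dx":0.012,"dy":0,"dz":-0.0004,"claw":1},
    {"rx":0,"ry":0,"rz":0,"dx":0.018,"dy":0,"dz":-0.0005,"claw":1},
    {"rx":0,"ry":0,"rz":0,"dx":0.024,"dy":0,"dz":-0.0005,"claw":1},
    {"rx":0,"ry":0,"rz":0,"dx":0.03,"dy":0,"dz":-0.0005,"claw":1}
  ]
}}

```text
time: 12.8
eef_pos: [680.2, -41.8, 161.3]
eef_rot: [3.086, 0.001, -0.578]
contact_force: [-4.5, -0.2, 7.4]
grip_width: 16.2
gripper_force: 109.5
```

```bash
python3 - <<'E'
from h import *
lipnow();print(read_state()['torque'])
c=shot('scene')['pixels'];h=cv2.cvtColor(c,cv2.COLOR_BGR2HSV)
m=cv2.inRange(h,(5,80,40),(20,255,255))
n,_,st,ce=cv2.connectedComponentsWithStats(m)
print([(s[4],np.round(x)) for s,x in zip(st[1:],ce[1:]) if s[4]>30])
E
```

```text
lip tray frame [-30.6   0.1   0.2] pitch 0.3704 yaw 0.0003 roll -0.0016 F [-4.5 -0.2  7.4]
[-0.12211199  0.57332232 -0.03466599]
[(np.int32(216), array([19.,  6.])), (np.int32(127), array([48.,  3.])), (np.int32(1351), array([373., 289.]))]
```

{"api": "send_rows", "payload": {
  "increments": [
    {"rx":0,"ry":0,"rz":0,"dx":0.005,"dy":0,"dz":-0.0003,"claw":1},
    {"rx":0,"ry":0,"rz":0,"dx":0.01,"dy":0,"dz":-0.0006,"claw":1},
    {"rx":0,"ry":0,"rz":0,"dx":0.015,"dy":0,"dz":-0.0008,"claw":1},
    {"rx":0,"ry":0,"rz":0,"dx":0.018,"dy":0,"dz":-0.0008,"claw":1},
    {"rx":0,"ry":0,"rz":0,"dx":0.018,"dy":0,"dz":-0.0008,"claw":1}
  ]
}}

```text
time: 13.35
eef_pos: [697.6, -41.8, 154.7]
eef_rot: [3.086, 0.001, -0.577]
contact_force: [1.9, -0.5, -4.6]
grip_width: 16.4
gripper_force: 108.2
```

```bash
python3 - <<'E'
from h import *
lipnow();print(read_state()['torque'])
E
```

```text
lip tray frame [-11.9   0.1   0. ] pitch 0.3696 yaw 0.0004 roll -0.0015 F [ 1.9 -0.5 -4.6]
[-0.20500007 -0.9073493   0.00365458]
```

{"api": "send_rows", "payload": {
  "increments": [
    {"rx":0,"ry":0,"rz":0,"dx":0.003,"dy":0,"dz":0.0005,"claw":1},
    {"rx":0,"ry":0,"rz":0,"dx":0.006,"dy":0,"dz":0.0007,"claw":1},
    {"rx":0,"ry":0,"rz":0,"dx":0.008,"dy":0,"dz":0.0007,"claw":1},
    {"rx":0,"ry":0,"rz":0,"dx":0.009,"dy":0,"dz":0.0007,"claw":1},
    {"rx":0,"ry":0,"rz":0,"dx":0.009,"dy":0,"dz":0.0007,"claw":1}
  ]
}}

```text
time: 13.85
eef_pos: [704.9, -41.8, 152.4]
eef_rot: [3.086, 0.001, -0.579]
contact_force: [-6.7, 0.8, 12.7]
grip_width: 16.3
gripper_force: 110.2
```

```bash
python3 - <<'E'
from h import *
lipnow();print(read_state()['torque'])
ct=shot('top','t4.png');cs=shot('scene','s4.png')
a=cv2.resize(ct['pixels'][130:250,245:325],(400,600),interpolation=cv2.INTER_CUBIC)
b=cv2.resize(cs['pixels'][220:320,330:410],(400,500),interpolation=cv2.INTER_CUBIC)
cv2.imwrite('pics/v4.png',np.hstack([a[:500],b]))
for c in (ct,cs):
    m=cv2.inRange(cv2.cvtColor(c['pixels'],cv2.COLOR_BGR2HSV),(5,80,40),(20,255,255))
    n,_,st,ce=cv2.connectedComponentsWithStats(m)
    print([(s,np.round(x)) for s,x in zip(st[1:],ce[1:]) if s[4]>30 and 150<x[1]<330 and 230<x[0]<430])
E
```

```text
lip tray frame [-4.4  0.1  0.3] pitch 0.3707 yaw 0.0002 roll -0.0017 F [-6.7  0.8 12.7]
[-0.07497949  1.35650756 -0.04775005]
[(array([283, 179,  24,  28, 357], dtype=int32), array([298., 193.]))]
[(array([ 343,  269,   66,   36, 1246], dtype=int32), array([371., 289.]))]
```

```bash
python3 - <<'E'
from h import *
s=read_state()
for i in range(1,13):
    ph=.37*i/12; h=.3+152*np.sin(ph)+min(i,3); xi=-4.5-.25*h
    go(sc(xi,h,.37-ph,y=0),ori(0,.37-ph),s)
E
```

```text
d [-0.0044  0.0002 -0.0029] r [0.0019 0.0315 0.0002] | t 13.95 at [704.9 -41.8 152.4]
d [-0.0085  0.0002 -0.0056] r [0.0019 0.0624 0.0003] | t 13.95 at [704.9 -41.8 152.4]
d [-0.0126  0.0003 -0.0083] r [0.0019 0.0932 0.0003] | t 13.95 at [704.9 -41.8 152.4]
d [-0.0162  0.0003 -0.0099] r [0.0019 0.124  0.0003] | t 13.95 at [704.9 -41.8 152.4]
d [-0.0198  0.0003 -0.0115] r [0.0019 0.1549 0.0003] | t 13.95 at [704.9 -41.8 152.4]
d [-0.0232  0.0003 -0.0129] r [0.0019 0.1857 0.0004] | t 13.95 at [704.9 -41.8 152.4]
d [-0.0266  0.0003 -0.0142] r [0.0019 0.2165 0.0004] | t 13.95 at [704.9 -41.8 152.4]
d [-0.0298  0.0003 -0.0155] r [0.0019 0.2474 0.0004] | t 13.95 at [704.9 -41.8 152.4]
d [-0.033   0.0003 -0.0166] r [0.0019 0.2782 0.0005] | t 13.95 at [704.9 -41.8 152.4]
d [-0.036   0.0003 -0.0177] r [0.0018 0.309  0.0005] | t 13.95 at [704.9 -41.8 152.4]
d [-0.0389  0.0003 -0.0186] r [0.0018 0.3399 0.0005] | t 13.95 at [704.9 -41.8 152.4]
d [-0.0417  0.0003 -0.0195] r [0.0018 0.3707 0.0005] | t 13.95 at [704.9 -41.8 152.4]
```

{"api": "send_rows", "payload": {
  "increments": [
    {"rx":0.002,"ry":0.015,"rz":0,"dx":-0.0022,"dy":0,"dz":-0.002,"claw":1},
    {"rx":0.002,"ry":0.031,"rz":0,"dx":-0.0044,"dy":0,"dz":-0.0035,"claw":1},
    {"rx":0.002,"ry":0.047,"rz":0,"dx":-0.0065,"dy":0,"dz":-0.005,"claw":1},
    {"rx":0.002,"ry":0.062,"rz":0,"dx":-0.0085,"dy":0,"dz":-0.006,"claw":1},
    {"rx":0.002,"ry":0.093,"rz":0,"dx":-0.0126,"dy":0,"dz":-0.0085,"claw":1},
    {"rx":0.002,"ry":0.124,"rz":0,"dx":-0.0162,"dy":0,"dz":-0.01,"claw":1}
  ]
}}

```text
time: 14.55
eef_pos: [693.6, -41.7, 166.7]
eef_rot: [-3.118, -0.001, 0.382]
contact_force: [-0.2, -0.4, -6.4]
grip_width: 16.5
gripper_force: 107.8
```

```bash
python3 - <<'E'
from h import *
lipnow();s=read_state();print(s['torque'])
for i in range(5,13):
    ph=.37*i/12; h=.3+152*np.sin(ph)+min(i,3); xi=-4.5-.25*h
    go(sc(xi,h,.37-ph,y=0),ori(0,.37-ph),s)
E
```

```text
lip tray frame [-9.3  0.4 21.6] pitch 0.244 yaw 0.0004 roll 0.0004 F [-0.2 -0.4 -6.4]
[-0.01603245 -0.17375163 -0.02585339]
d [-0.0038  0.0003 -0.0027] r [-0.0003  0.0282  0.0004] | t 14.55 at [693.6 -41.7 166.7]
d [-0.007   0.0003 -0.0046] r [-0.0003  0.059   0.0004] | t 14.55 at [693.6 -41.7 166.7]
d [-0.0102  0.0003 -0.0063] r [-0.0003  0.0898  0.0004] | t 14.55 at [693.6 -41.7 166.7]
d [-0.0133  0.0003 -0.008 ] r [-0.0003  0.1207  0.0004] | t 14.55 at [693.6 -41.7 166.7]
d [-0.0162  0.0003 -0.0095] r [-0.0003  0.1515  0.0004] | t 14.55 at [693.6 -41.7 166.7]
d [-0.0191  0.0003 -0.0109] r [-0.0003  0.1823  0.0004] | t 14.55 at [693.6 -41.7 166.7]
d [-0.0218  0.0003 -0.0122] r [-0.0003  0.2132  0.0004] | t 14.55 at [693.6 -41.7 166.7]
d [-0.0245  0.0003 -0.0134] r [-0.0003  0.244   0.0004] | t 14.55 at [693.6 -41.7 166.7]
```

{"api": "send_rows", "payload": {
  "increments": [
    {"rx":0,"ry":0.03,"rz":0,"dx":-0.004,"dy":0,"dz":-0.003,"claw":1},
    {"rx":0,"ry":0.059,"rz":0,"dx":-0.007,"dy":0,"dz":-0.0048,"claw":1},
    {"rx":0,"ry":0.09,"rz":0,"dx":-0.0102,"dy":0,"dz":-0.0065,"claw":1},
    {"rx":0,"ry":0.121,"rz":0,"dx":-0.0133,"dy":0,"dz":-0.0083,"claw":1},
    {"rx":0,"ry":0.152,"rz":0,"dx":-0.0162,"dy":0,"dz":-0.01,"claw":1},
    {"rx":0,"ry":0.182,"rz":0,"dx":-0.0191,"dy":0,"dz":-0.012,"claw":1},
    {"rx":0,"ry":0.213,"rz":0,"dx":-0.0218,"dy":0,"dz":-0.0135,"claw":1},
    {"rx":0,"ry":0.244,"rz":0,"dx":-0.0245,"dy":0,"dz":-0.015,"claw":1},
    {"rx":0,"ry":0.244,"rz":0,"dx":-0.0245,"dy":0,"dz":-0.015,"claw":1}
  ]
}}

```text
time: 15.45
eef_pos: [672.8, -41.7, 187.9]
eef_rot: [-3.141, -0.0, 0.001]
contact_force: [-0.3, -0.1, -6.6]
grip_width: 16.1
gripper_force: 107.8
```

```bash
python3 - <<'E'
from h import *
lipnow();s=read_state();print(s['torque'])
p=s['eef_pos']; go(p+[0,0,20],ori(0,-.06)); go(p+[0,0,170],ori(0,-.12))
E
```

```text
lip tray frame [-20.1   0.3  60.1] pitch 0.0007 yaw 0.0002 roll 0.0003 F [-0.3 -0.1 -6.6]
[ 0.09512756  0.16987366 -0.09606149]
d [-0.   -0.   -0.02] r [-0.0003  0.0607  0.0002] | t 15.45 at [672.8 -41.7 187.9]
d [-0.0001 -0.0001 -0.17  ] r [-0.0003  0.1207  0.0002] | t 15.45 at [672.8 -41.7 187.9]
```

{"api": "send_rows", "payload": {
  "increments": [
    {"rx":0,"ry":0,"rz":0,"dx":0,"dy":0,"dz":-0.004,"claw":1},
    {"rx":0,"ry":0.01,"rz":0,"dx":0,"dy":0,"dz":-0.012,"claw":1},
    {"rx":0,"ry":0.02,"rz":0,"dx":0,"dy":0,"dz":-0.024,"claw":1},
    {"rx":0,"ry":0.035,"rz":0,"dx":0,"dy":0,"dz":-0.04,"claw":1},
    {"rx":0,"ry":0.05,"rz":0,"dx":0,"dy":0,"dz":-0.058,"claw":1},
    {"rx":0,"ry":0.065,"rz":0,"dx":0,"dy":0,"dz":-0.076,"claw":1},
    {"rx":0,"ry":0.08,"rz":0,"dx":0,"dy":0,"dz":-0.094,"claw":1},
    {"rx":0,"ry":0.09,"rz":0,"dx":0,"dy":0,"dz":-0.112,"claw":1},
    {"rx":0,"ry":0.1,"rz":0,"dx":0,"dy":0,"dz":-0.128,"claw":1},
    {"rx":0,"ry":0.1,"rz":0,"dx":0,"dy":0,"dz":-0.14,"claw":1},
    {"rx":0,"ry":0.1,"rz":0,"dx":0,"dy":0,"dz":-0.147,"claw":1},
    {"rx":0,"ry":0.1,"rz":0,"dx":0,"dy":0,"dz":-0.15,"claw":1}
  ]
}}

```text
time: 16.65
eef_pos: [674.1, -41.8, 337.6]
eef_rot: [-3.137, -0.001, -0.154]
contact_force: [0.5, 1.0, -7.3]
grip_width: 16.2
gripper_force: 107.8
```

```bash
python3 - <<'E'
from h import *
lipnow();s=read_state()
cs=shot('scene','s5.png');c=cs['pixels']
m=cv2.inRange(cv2.cvtColor(c,cv2.COLOR_BGR2HSV),(5,80,40),(20,255,255))
n,_,st,ce=cv2.connectedComponentsWithStats(m)
print([(s_,np.round(x)) for s_,x in zip(st[1:],ce[1:]) if s_[4]>30 and 100<x[1]])
b=np.hstack([cv2.resize(c[130:330,310:440],(390,600),interpolation=cv2.INTER_CUBIC),cv2.resize(shot('top')['pixels'][110:260,230:330],(400,600),interpolation=cv2.INTER_CUBIC)])
cv2.imwrite('pics/v5.png',b)
# place: scoop origin over (460,372): grip TCP is 14 mm behind the origin
y=.23; d=np.array([np.cos(y),np.sin(y),0]); 
go(np.array([460,372,0])-14*d+[0,0,300],ori(y,-.1)); print(np.array([460,372,0])-14*d)
E
```

```text
lip tray frame [-65.7   0.3 212.8] pitch -0.0983 yaw 0.0003 roll 0.0003 F [ 0.5  1.  -7.3]
[(array([ 348,  218,   79,   54, 2171], dtype=int32), array([382., 249.]))]
d [-0.23   -0.4106  0.0147] r [ 0.0222  0.0024 -0.2285] | t 16.75 at [674.  -41.8 336.9]
[446.3687 368.8083   0.    ]
```

View pics/v5.png

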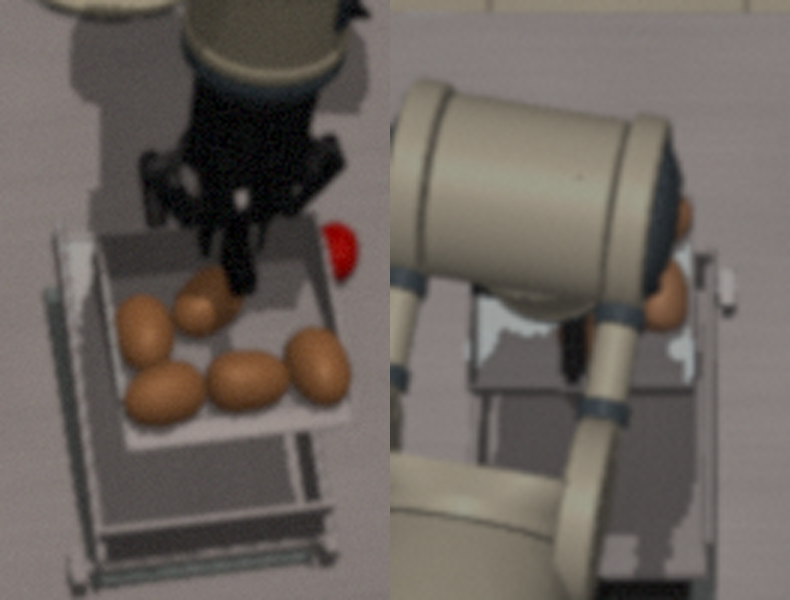

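All five eggs are in the scoop, at (145,330), (205,300), (165,393), (245,380) and (318,367) in the left half, and the pan stays tipped. I'll carry it smoothly to the scale.

{"api": "send_rows", "payload": {
  "increments": [
    {"rx":0,"ry":0,"rz":-0.001,"dx":-0.001,"dy":-0.002,"dz":0,"claw":1},
    {"rx":0,"ry":0.004,"rz":-0.005,"dx":-0.0046,"dy":-0.008,"dz":0,"claw":1},
    {"rx":0.001,"ry":0.008,"rz":-0.009,"dx":-0.009,"dy":-0.016,"dz":0,"claw":1},
    {"rx":0.002,"ry":0.012,"rz":-0.016,"dx":-0.016,"dy":-0.029,"dz":0.001,"claw":1},
    {"rx":0.002,"ry":0.016,"rz":-0.024,"dx":-0.024,"dy":-0.043,"dz":0.0015,"claw":1},
    {"rx":0.003,"ry":0.02,"rz":-0.033,"dx":-0.033,"dy":-0.06,"dz":0.002,"claw":1},
    {"rx":0.004,"ry":0.025,"rz":-0.043,"dx":-0.044,"dy":-0.078,"dz":0.003,"claw":1},
    {"rx":0.005,"ry":0.03,"rz":-0.054,"dx":-0.054,"dy":-0.096,"dz":0.0035,"claw":1},
    {"rx":0.006,"ry":0.035,"rz":-0.064,"dx":-0.064,"dy":-0.115,"dz":0.004,"claw":1},
    {"rx":0.007,"ry":0.04,"rz":-0.074,"dx":-0.075,"dy":-0.133,"dz":0.005,"claw":1},
    {"rx":0.008,"ry":0.045,"rz":-0.085,"dx":-0.085,"dy":-0.152,"dz":0.0055,"claw":1},
    {"rx":0.009,"ry":0.05,"rz":-0.095,"dx":-0.095,"dy":-0.17,"dz":0.006,"claw":1}
  ]
}}

```text
time: 17.95
eef_pos: [578.6, 130.0, 321.9]
eef_rot: [-3.124, -0.152, -0.233]
contact_force: [-0.2, 0.3, -5.6]
grip_width: 16.1
gripper_force: 107.8
```

```bash
python3 - <<'E'
from h import *
lipnow();go((446.4,368.8,290),ori(.23,-.12))
E
```

```text
lip tray frame [-148.5  181.6  171.1] pitch -0.1485 yaw 0.0976 roll -0.0022 F [-0.2  0.3 -5.6]
d [-0.1119 -0.2506  0.015 ] r [ 0.0199 -0.0283 -0.1313] | t 17.95 at [578.6 130.  321.9]
```

{"api": "send_rows", "payload": {
  "increments": [
    {"rx":0.001,"ry":0,"rz":-0.01,"dx":-0.009,"dy":-0.02,"dz":0.001,"claw":1},
    {"rx":0.003,"ry":0,"rz":-0.021,"dx":-0.018,"dy":-0.041,"dz":0.002,"claw":1},
    {"rx":0.005,"ry":0,"rz":-0.033,"dx":-0.028,"dy":-0.063,"dz":0.004,"claw":1},
    {"rx":0.006,"ry":0,"rz":-0.044,"dx":-0.037,"dy":-0.084,"dz":0.005,"claw":1},
    {"rx":0.008,"ry":0,"rz":-0.055,"dx":-0.047,"dy":-0.105,"dz":0.006,"claw":1},
    {"rx":0.01,"ry":0,"rz":-0.066,"dx":-0.0565,"dy":-0.1265,"dz":0.0075,"claw":1},
    {"rx":0.012,"ry":0,"rz":-0.078,"dx":-0.066,"dy":-0.148,"dz":0.009,"claw":1},
    {"rx":0.013,"ry":0,"rz":-0.088,"dx":-0.075,"dy":-0.168,"dz":0.01,"claw":1},
    {"rx":0.015,"ry":0,"rz":-0.098,"dx":-0.083,"dy":-0.187,"dz":0.011,"claw":1},
    {"rx":0.016,"ry":0,"rz":-0.107,"dx":-0.091,"dy":-0.204,"dz":0.012,"claw":1},
    {"rx":0.017,"ry":0,"rz":-0.114,"dx":-0.0975,"dy":-0.218,"dz":0.013,"claw":1},
    {"rx":0.018,"ry":0,"rz":-0.12,"dx":-0.1025,"dy":-0.23,"dz":0.014,"claw":1}
  ]
}}

```text
time: 19.15
eef_pos: [457.9, 348.7, 292.4]
eef_rot: [-3.1, -0.34, -0.23]
contact_force: [0.3, 0.4, -6.0]
grip_width: 16.1
gripper_force: 107.9
```

```bash
python3 - <<'E'
from h import *
lipnow();go((446.4,368.8,170),ori(.23,0));
E
```

```text
lip tray frame [-253.6  412.5  101.3] pitch -0.1479 yaw 0.2188 roll -0.002 F [ 0.3  0.4 -6. ]
d [-0.0248 -0.0223  0.12  ] r [ 0.0029 -0.1479 -0.0114] | t 19.15 at [457.9 348.7 292.4]
```

{"api": "send_rows", "payload": {
  "increments": [
    {"rx":0,"ry":-0.005,"rz":-0.003,"dx":-0.004,"dy":-0.009,"dz":0.004,"claw":1},
    {"rx":0,"ry":-0.015,"rz":-0.006,"dx":-0.008,"dy":-0.015,"dz":0.012,"claw":1},
    {"rx":0,"ry":-0.028,"rz":-0.009,"dx":-0.011,"dy":-0.019,"dz":0.022,"claw":1},
    {"rx":0,"ry":-0.042,"rz":-0.011,"dx":-0.013,"dy":-0.022,"dz":0.034,"claw":1},
    {"rx":0.001,"ry":-0.056,"rz":-0.011,"dx":-0.015,"dy":-0.022,"dz":0.047,"claw":1},
    {"rx":0.001,"ry":-0.07,"rz":-0.011,"dx":-0.017,"dy":-0.022,"dz":0.06,"claw":1},
    {"rx":0.002,"ry":-0.085,"rz":-0.011,"dx":-0.019,"dy":-0.022,"dz":0.073,"claw":1},
    {"rx":0.002,"ry":-0.1,"rz":-0.011,"dx":-0.021,"dy":-0.022,"dz":0.086,"claw":1},
    {"rx":0.002,"ry":-0.115,"rz":-0.011,"dx":-0.022,"dy":-0.022,"dz":0.098,"claw":1},
    {"rx":0.003,"ry":-0.13,"rz":-0.011,"dx":-0.0235,"dy":-0.022,"dz":0.108,"claw":1},
    {"rx":0.003,"ry":-0.14,"rz":-0.011,"dx":-0.0245,"dy":-0.022,"dz":0.115,"claw":1},
    {"rx":0.003,"ry":-0.147,"rz":-0.011,"dx":-0.025,"dy":-0.022,"dz":0.119,"claw":1}
  ]
}}

```text
time: 20.35
eef_pos: [447.4, 367.2, 170.3]
eef_rot: [3.121, 0.358, -0.001]
contact_force: [0.1, 0.4, -6.8]
grip_width: 16.1
gripper_force: 107.8
```

```bash
python3 - <<'E'
from h import *
lipnow();go((446.4,368.8,156),ori(.23,0));
E
```

```text
lip tray frame [-228.   429.3  -34.4] pitch 0.0004 yaw 0.2281 roll -0.0002 F [ 0.1  0.4 -6.8]
d [-0.0006 -0.0018  0.0143] r [ 0.0002  0.0004 -0.0019] | t 20.35 at [447.4 367.2 170.3]
```

{"api": "send_rows", "payload": {
  "increments": [
    {"rx":0,"ry":0,"rz":-0.001,"dx":0,"dy":-0.001,"dz":0.003,"claw":1},
    {"rx":0,"ry":0,"rz":-0.002,"dx":0,"dy":-0.002,"dz":0.006,"claw":1},
    {"rx":0,"ry":0,"rz":-0.002,"dx":0,"dy":-0.002,"dz":0.009,"claw":1},
    {"rx":0,"ry":0,"rz":-0.002,"dx":0,"dy":-0.002,"dz":0.012,"claw":1},
    {"rx":0,"ry":0,"rz":-0.002,"dx":0,"dy":-0.002,"dz":0.0135,"claw":1},
    {"rx":0,"ry":0,"rz":-0.002,"dx":0,"dy":-0.002,"dz":0.014,"claw":1}
  ]
}}

```text
time: 20.95
eef_pos: [446.8, 369.1, 156.9]
eef_rot: [3.121, 0.361, 0.001]
contact_force: [-0.0, -0.2, -6.7]
grip_width: 16.3
gripper_force: 107.9
```

{"api": "send_rows", "payload": {
  "increments": [
    {"rx":0,"ry":0,"rz":0,"dx":0,"dy":0,"dz":0.001,"claw":1},
    {"rx":0,"ry":0,"rz":0,"dx":0,"dy":0,"dz":0.002,"claw":1},
    {"rx":0,"ry":0,"rz":0,"dx":0,"dy":0,"dz":0.002,"claw":1}
  ]
}}

```text
time: 21.25
eef_pos: [446.9, 369.1, 154.9]
eef_rot: [3.121, 0.361, 0.001]
contact_force: [0.7, 0.6, -6.6]
grip_width: 16.1
gripper_force: 107.8
```

{"api": "send_rows", "payload": {
  "increments": [
    {"rx":0,"ry":0,"rz":0,"dx":0,"dy":0,"dz":0.0007,"claw":1},
    {"rx":0,"ry":0,"rz":0,"dx":0,"dy":0,"dz":0.0014,"claw":1},
    {"rx":0,"ry":0,"rz":0,"dx":0,"dy":0,"dz":0.0014,"claw":1}
  ]
}}

```text
time: 21.55
eef_pos: [446.9, 369.1, 153.5]
eef_rot: [3.121, 0.361, 0.001]
contact_force: [-0.4, 0.3, -6.2]
grip_width: 16.4
gripper_force: 107.9
```

{"api": "send_rows", "payload": {
  "increments": [
    {"rx":0,"ry":0,"rz":0,"dx":0,"dy":0,"dz":0.0006,"claw":1},
    {"rx":0,"ry":0,"rz":0,"dx":0,"dy":0,"dz":0.0012,"claw":1},
    {"rx":0,"ry":0,"rz":0,"dx":0,"dy":0,"dz":0.0012,"claw":1}
  ]
}}

```text
time: 21.85
eef_pos: [447.0, 369.3, 153.1]
eef_rot: [-3.12, -0.361, -0.002]
contact_force: [-3.9, -1.5, 7.9]
grip_width: 16.5
gripper_force: 110.0
```

{"api": "send_rows", "payload": {
  "increments": [
    {"rx":0,"ry":0,"rz":0,"dx":0,"dy":0,"dz":-0.0004,"claw":1},
    {"rx":0,"ry":0,"rz":0,"dx":0,"dy":0,"dz":-0.0004,"claw":0.75},
    {"rx":0,"ry":0,"rz":0,"dx":0,"dy":0,"dz":-0.0004,"claw":0.65},
    {"rx":0,"ry":0,"rz":0,"dx":0,"dy":0,"dz":-0.0004,"claw":0.5},
    {"rx":0,"ry":0,"rz":0,"dx":0,"dy":0,"dz":-0.0004,"claw":0.3},
    {"rx":0,"ry":0,"rz":0,"dx":0,"dy":0,"dz":-0.0004,"claw":0.3},
    {"rx":0,"ry":0,"rz":0,"dx":0,"dy":0,"dz":-0.0004,"claw":0.3}
  ],
  "force": 20
}}

```text
time: 22.55
eef_pos: [446.9, 369.2, 152.8]
eef_rot: [-3.121, -0.361, -0.001]
contact_force: [-0.3, -0.1, -0.1]
grip_width: 59.9
gripper_force: 0.0
```

{"api": "send_rows", "payload": {
  "increments": [
    {"rx":0,"ry":0,"rz":0,"dx":0,"dy":0,"dz":-0.01,"claw":0.3},
    {"rx":0,"ry":0,"rz":0,"dx":0,"dy":0,"dz":-0.03,"claw":0.3},
    {"rx":0,"ry":0,"rz":0,"dx":0,"dy":0,"dz":-0.06,"claw":0.3},
    {"rx":0,"ry":0,"rz":0,"dx":0,"dy":0,"dz":-0.1,"claw":0.3},
    {"rx":0,"ry":0,"rz":0,"dx":0,"dy":0,"dz":-0.14,"claw":0.3},
    {"rx":0,"ry":0,"rz":0,"dx":-0.03,"dy":0.04,"dz":-0.16,"claw":0.3},
    {"rx":0,"ry":0,"rz":0,"dx":-0.03,"dy":0.09,"dz":-0.16,"claw":0.3},
    {"rx":0,"ry":0,"rz":0,"dx":-0.03,"dy":0.14,"dz":-0.16,"claw":0.3},
    {"rx":0,"ry":0,"rz":0,"dx":-0.03,"dy":0.19,"dz":-0.16,"claw":0.3},
    {"rx":0,"ry":0,"rz":0,"dx":-0.03,"dy":0.24,"dz":-0.16,"claw":0.3},
    {"rx":0,"ry":0,"rz":0,"dx":-0.03,"dy":0.28,"dz":-0.16,"claw":0.3},
    {"rx":0,"ry":0,"rz":0,"dx":-0.03,"dy":0.28,"dz":-0.16,"claw":0.3}
  ]
}}

```text
time: 23.75
eef_pos: [482.4, 85.4, 313.6]
eef_rot: [3.12, 0.354, 0.003]
contact_force: [0.5, 0.1, 1.0]
grip_width: 59.9
gripper_force: 0.0
```

```bash
python3 - <<'E'
from h import *
np.set_printoptions(precision=1,suppress=True)
for n in('scene','top'):
    c=shot(n)
    m=cv2.inRange(cv2.cvtColor(c['pixels'],cv2.COLOR_BGR2HSV),(5,80,40),(20,255,255))
    _,_,st,ce=cv2.connectedComponentsWithStats(m)
    e=[(s[4],x) for s,x in zip(st[1:],ce[1:]) if s[4]>30]
    d=np.array([np.cos(.23),np.sin(.23),0])
    for a,x in e:
        p=plane(c,*x,90); q=R.from_euler('z',-.23).apply(p-[460,372,0])
        if abs(p[1]-372)<250 and 200<p[0]<700: print(n,a,x,p,'scoop frame',q)
    # lip bright edge: project expected
E
```

```text
scene 1301 [505.5 189.7] [466.7 368.4  90. ] scoop frame [ 5.7 -5.1 90. ]
top 590 [160.3 266.8] [465.1 345.8  90. ] scoop frame [ -1.  -26.6  90. ]
top 188 [131.9 261.5] [481.6 438.4  90. ] scoop frame [36.1 59.7 90. ]
```

```bash
python3 -c "
from h import *
print(r.hand_in())"
```

```text
the job is handed in; nothing more can be done
None
```

I handed the job in at about 24 s: the pan is tipped about 20° and stays there, and the scoop stands level near the middle of the scale. A picture showed all five eggs in it after lifting, and the egg-coloured areas in the last camera frames still fit five; the judge's verdict was not returned.

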